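# Draw up a small wooden equipment case with its cam lock

### The job

Take the flat-blade screwdriver with the six-sided handle out of the rack, set its blade in the slot of the cam-lock disc beside the cheek that still stands off the base board, and turn the disc clockwise until the cheek is drawn fully home against the board and the lock is snug. Press only lightly and stop as soon as it goes stiff, because forcing the cam tears the bolt out of the wood. Then put the screwdriver back upright in its own hole in the rack, and leave the other things where they are.

Things in the scene. Friction and masses are not known exactly. Their poses are not given: they have to be found in the camera images.
- case: Wooden case, fixed on the bench: base board 150 (x) x 240 (y) x 25 (z) mm lying flat, one cheek (18 thick, 90 high) already tight at its -y edge with a second, done-up cam disc beside it, to be left. Origin: centre of the board's underside, z up; board top at z = 25 mm, +y edge at y = 120 mm.
- cam: The cam-lock disc to turn: 35 mm steel disc let flush into the base board, axis upright, 34 mm in from the board's +y edge (at 86 mm on the case's +y axis). Origin: centre of its top face, z up. Its straight slot runs along its own y axis, centred: 17 mm long, 4 mm wide, 6.5 mm deep, flat floor. It tightens clockwise seen from above. As found, the slot points roughly at the loose cheek.
- cheek: The loose cheek, a wooden board 150 x 18 x 90 mm on edge at the base board's +y edge, on two dowels and the bolt whose head sits in the cam; slides only along the case's y. Origin: foot of the middle of its inner face; axes as the case's. At y = 120 mm in the case's frame when home, 2 to 2.4 mm beyond at the start.
- rack: Aluminium screwdriver rack fixed on the bench, 80 x 190 x 90 mm: open stand whose 8 mm top plate (top at z = 90 mm) has two 21 mm round holes at y = -45 and +45 mm. Origin: centre of its underside, z up. A screwdriver hangs in each hole, the handle's lower end resting on the plate; which is in which hole varies.
- driver_handle (a point): Flat-blade screwdriver, 160 mm long, 0.1 kg, upright in the rack: black six-sided handle 26 mm across flats, from 70 to 150 mm above the tip, round 10 mm butt above; 8 mm shank; blade 14 mm wide, 2.5 mm thick, 10 mm long. Point on the axis 110 mm above the tip. z runs up the tool, y along the blade's width; handle flats face x and -x and every 60 degrees.
- driver_tip (a point): The centre of the flat-blade screwdriver's tip, on its axis; same axes as driver_handle.
- crosshead_handle (a point): Other screwdriver, cross-headed, with a slim round, waisted black handle 23 mm across and 75 mm long, hanging in the rack's other hole; point on its axis 108 mm above its tip, 38 mm above the rack's plate. To be left alone.
- jar: Glass jar of screws, 66 mm across, 78 mm tall, standing loose on the bench. Origin: centre of its underside. To be left alone.
- bracket: Loose aluminium angle bracket, 100 x 45 x 43 mm, lying on the bench. Origin: centre of its underside. To be left alone.
- hub: Loose black reel hub, 68 mm across, 34 mm tall, lying on the bench. Origin: centre of its underside. To be left alone.
- cam_axis (a point): Fixed point where the cam's axis meets the board's top, axes as the case's. How far the bolt is screwed in varies: the cheek comes home after 0.5 to 1.5 rad of turn. The disc turns free at about 0.1 N m and draws the cheek at 0.13 to 0.17; once home the torque climbs by 0.1 N m in about 0.1 rad. Snug: 0.24 to 0.32 N m; forced: above 0.38. Let go when snug, it may spring back 0.15 rad and holds.
Mind the look-alikes: they are no part of the job. What is shaped like the part that bears driver_handle but green is not meant.

How it is judged:
On the way, in this order (a step that is already met when the one before it is completed fails the run):
1. the screwdriver's blade is down in the slot of the cam disc (z of driver_tip in the frame of cam below -0.0025 m and horizontal distance between driver_tip and cam below 0.004 m), for 0.2 s.
2. with the blade in the slot, the cheek is drawn against the board and the cam pulls the bolt tight (y of cheek in the frame of case below 0.121 m and contact force between cam and cheek above 15 N and z of driver_tip in the frame of cam below -0.0015 m), for 0.2 s.
At the end, for the whole second after the job is handed in: The loose cheek lies within 1 mm of the base board's edge with the cam holding the bolt at more than 10 N, and the flat-blade screwdriver hangs at rest in its own hole of the rack, within 10 mm of where its handle was and upright within 0.12 rad (y of cheek in the frame of case below 0.121 m and contact force between cam and cheek above 10 N and distance of driver_handle from where it was at the start of the episode below 0.01 m and angle between driver_handle's own z axis and vertical below 0.12 rad and linear speed of driver below 0.02 m/s); the robot touches nothing.
It fails at once if the cam is forced: the bolt is pulled with more than 50 N (contact force between cam and cheek above 50 N).
It fails at once if the blade is pressed down into the slot with more than 25 N (contact force between driver and cam_c4 above 25 N).
It fails at once if the screwdriver is pressed or wrenched on the cam disc with more than 110 N in all (contact force between driver and cam above 110 N).
It fails at once if the cross-head screwdriver is disturbed (more than 20 mm) (distance of crosshead_handle from where it was at the start of the episode above 0.02 m).
It fails at once if the jar, bracket or hub is pushed about (more than 20 mm) (distance of any of jar, bracket, hub from where it was at the start of the episode above 0.02 m).
It also fails if it takes over 70 s, if anything falls off the work surface, if the arm or the gripper's body presses on something with over 40 N, if the wrist force passes 120 N, or if a joint passes its speed limit or range.

### The arm

A 7-joint arm with a two-finger parallel gripper is mounted at the origin on the work surface. World frame = base frame: x ahead of the robot, y to its left, z up, the work surface at z = 0. Lengths are in m, angles in rad, forces in N, time in s.
With the tool pointing down it reaches from about 0.35 to 0.9 m from the base axis. Payload 8.1 kg.
Tool frame: the origin (TCP) lies at the very end of the fingers, on their centre line; the grasp point (between the pads) lies 19 mm behind it (arm.tcp_to_grasp is the z of the grasp point in the tool frame, in m); z points along the fingers, y is the line along which they close (so a half turn about z gives the same grasp; the last joint's range is limited). The gripper opens to 92 mm and grips with 3 to 60 N. Pads are 19 mm wide; open, the fingers measure 130 mm over their backs; the gripper's body (75 mm by 190 mm) begins 47 mm behind the grasp point.
Start: joints at [1.029, 0.434, 0.025, 1.573, -0.012, 1.134, -0.075], TCP at [0.266, -0.566, 0.227] pointing down, gripper open.
Joint ranges: [-2.62, 2.62], [-0.44, 2.09], [-1.27, 1.32], [0.08, 2.57], [-1.32, 4.46], [0.12, 2], [-2.74, 2.74]. Speed limits (rad/s): [2.22, 2.22, 3.01, 3.01, 3.14, 3.14, 3.14].

### API

Orientations are given as a rotation vector (axis times angle).
In Python, from cell import readout, vision, sign_off, arm gives the robot as it stands. The module is installed in compiled form; this text tells all that it offers.
- The arm moves only by the shell command python3 -m creep 'ROWS' [FORCE]. ROWS is JSON, a list of rows, each a list of 5 numbers: the shift along the tool's x, y, z in units of 4 cm (1.0 is 4 cm), then the turn about the tool's z in units of 4 degrees (1.0 is 4 degrees), then the opening, from 0 (shut) to 1 (fully open). A call has 1 to 12 rows; each row shifts and turns the commanded pose from where the row before left it, along the tool's axes as they then stand; what a row does not reach is not made up. A row lasts 1/8 s, in which the tool goes at most 62.5 mm and 10.7 degrees, less where a joint would pass 70% of its speed; a pose out of reach is approached as far as the arm can. A call with a number of a shift or a turn outside -1 to 1 is refused whole. A call with a gripper value outside its range is refused whole. The fingers move at their own pace and stop on an object; FORCE is the grip in N (left out, the last holds). Time passes only in rows, so rows that do not move let the fingers close. It gives the time, the measured TCP pose, the force, the opening and the grip force at its end, in the units of the state.
- readout.observe(): the state, without advancing time (a new reading comes with each control period).
- vision.get_image(name): name is "side" or "top"; returns a dict with "pixels" (480x640x3 uint8, blue, green, red), "z_map" (480x640 float32, m along the optical axis (not along the pixel's ray), 0 where there is no reading), "camera_matrix" (3x3 intrinsics, pixels), "k1" (the pictures are not rectified: a ray, as slopes to the right and down, at radius r is drawn at 1 + k1 r^2 times it, then the intrinsics apply), "position" and "rotation" of the camera in the world. Camera axes: x right, y up, looking along -z (the intrinsics and any distortion apply to the point x, -y, -z); pixel columns grow to the right and rows downward; lengths in m; the calibration is good to about 2 mm. A picture is of the moment at which its call begins.
- sign_off(): hands the job in; it is judged then, once.
The state is a dict: "clock": time; "joints": joint angles; "dq": joint speeds; "joint_efforts": joint torques, N m; "position": TCP position; "ee_rot": TCP orientation; "force": force on the tool from outside, world axes, zero at the start; "ft_torque": the same for the moment, N m; "width": opening from 0.0 (shut) to 1.0 (fully open); "gripper_force": force on a finger pad.
Only numpy, scipy, OpenCV 4.12 (cv2) and the standard library are available. Lean on these libraries where they do the work, as an engineer would, in place of code of your own. Each camera call takes 0.05 s, during which the arm holds its last target. There are 200 camera calls.

## Working session

There is one attempt and no reset: what is moved stays moved. The work goes in short steps, Python scripts to look and compute and a shell command to move; the robot and the scene stay as the last step left them, time stands still between calls to the robot, and variables do not carry over. Pictures are saved under pics/ and viewed, at most 10 in all, crops included, and the job is handed in when it is done.

```bash
mkdir -p pics; cat > h.py <<'E'
import numpy as np, cv2
from cell import readout, vision, sign_off, arm
def grab(n):
    im=vision.get_image(n); np.savez('%s.npz'%n,**{k:np.asarray(v) for k,v in im.items()}); return im
def load(n): return dict(np.load('%s.npz'%n))
def R_(im):
    r=np.asarray(im['rotation'],float)
    if r.shape==(3,3): return r
    return cv2.Rodrigues(r)[0]
def rays(im,uv):
    K=np.asarray(im['camera_matrix'],float);k=float(im['k1'])
    p=cv2.undistortPoints(np.asarray(uv,float).reshape(-1,1,2),K,np.array([k,0,0,0,0.]))[:,0]
    return np.c_[p[:,0],-p[:,1],-np.ones(len(p))]@R_(im).T
def onz(im,uv,z):
    d=rays(im,uv);c=np.asarray(im['position'],float)
    return c+d*((z-c[2])/d[:,2])[:,None]
def deep(im,uv):
    uv=np.asarray(uv).reshape(-1,2);d=rays(im,uv);z=im['z_map'][uv[:,1].astype(int),uv[:,0].astype(int)]
    return np.asarray(im['position'],float)+d*z[:,None]
def proj(im,P):
    K=np.asarray(im['camera_matrix'],float);q=(np.asarray(P,float).reshape(-1,3)-im['position'])@R_(im)
    s=np.c_[q[:,0]/-q[:,2],-q[:,1]/-q[:,2]];s=s*(1+float(im['k1'])*(s**2).sum(1))[:,None]
    return s@K[:2,:2].T+K[:2,2]
E
python3 - <<'E'
from h import *
print(readout.observe(),arm.tcp_to_grasp)
for n in('top','side'):
    im=grab(n);cv2.imwrite(f'pics/{n}0.png',im['pixels']);print(n,im['camera_matrix'],im['k1'],im['position'],im['rotation'])
E
```

```text
{'clock': 0.0, 'joints': array([ 1.02944815,  0.4352253 ,  0.02497223,  1.57408944, -0.01159099,
        1.13398364, -0.07505982]), 'dq': array([ 1.67677673e-04,  3.86909975e-04,  1.16670792e-03, -4.09777770e-04,
       -1.60157950e-03, -4.42817561e-05,  4.51116067e-04]), 'joint_efforts': array([-2.31643471e-04, -6.67853236e+01,  9.84905362e-01, -3.14461327e+01,
       -6.04771357e-02,  4.31068288e-02,  1.53213959e-04]), 'position': array([ 0.26523659, -0.56537223,  0.22594648]), 'ee_rot': array([-3.06486094e+00, -6.83308153e-01,  7.60308205e-04]), 'force': array([-0.10608708,  0.42110336,  0.27798358]), 'ft_torque': array([-0.013123  ,  0.00821889, -0.08091755]), 'gripper_force': 0.0, 'width': 1.0007185037877093} -0.0188
top [[562.39221498   0.         322.62384063]
 [  0.         562.39221498 236.00310681]
 [  0.           0.           1.        ]] -0.10733049144428752 [ 0.39477138 -0.09610924  1.45355019] [ 0.13253421 -0.09795232 -1.58941216]
side [[476.17692257   0.         314.04455949]
 [  0.         476.17692257 240.63752227]
 [  0.           0.           1.        ]] -0.02140519665388181 [0.51611318 0.75029822 0.76467185] [ 0.04496863 -1.32582806 -2.73371587]
```

View pics/top0.png

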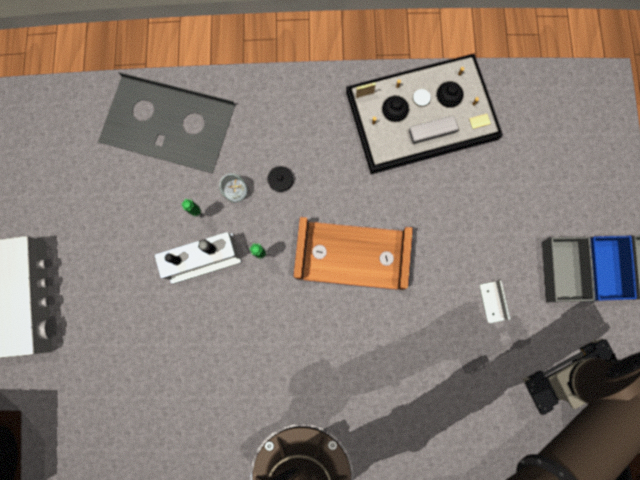

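View pics/side0.png

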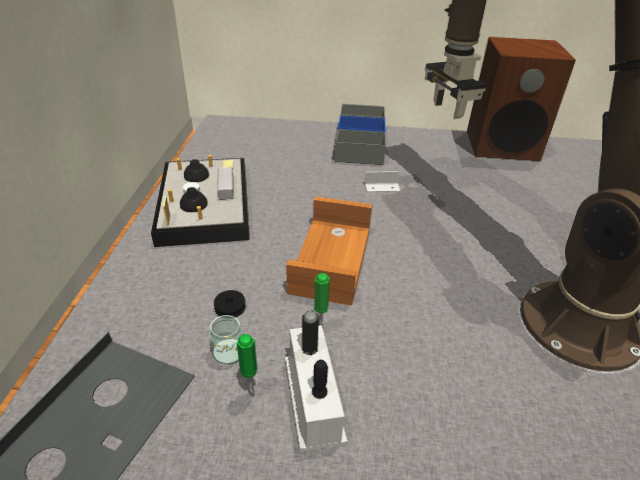

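The top view shows the black handles at (172,258) and (207,245), green look-alikes at (190,206) and (257,251), and discs at (319,252) and (386,258). In the side view the handles are at (310,330) and (320,378). I'll look closer with a combined crop.

```bash
python3 - <<'E'
from h import *
t=load('top')['pixels'];s=load('side')['pixels']
def c(i,x0,y0,w,h): return cv2.resize(i[y0:y0+h,x0:x0+w],(400,300),interpolation=cv2.INTER_CUBIC)
cv2.imwrite('pics/c1.png',np.vstack([np.hstack([c(t,150,210,100,75),c(t,290,205,132,99)]),np.hstack([c(s,250,290,120,90),c(s,280,190,120,120)])]))
for n in('top','side'):
    im=load(n);px=im['pixels'].astype(int);hsv=cv2.cvtColor(im['pixels'],cv2.COLOR_BGR2HSV)
    g=cv2.inRange(hsv,(50,120,40),(75,255,255));N,l,st,ce=cv2.connectedComponentsWithStats(g)
    print(n,[(st[i].tolist(),deep(im,[ce[i]]).round(3).tolist()) for i in range(1,N) if st[i,4]>30])
t=load('top')
for uv in [(172,258),(207,245),(319,252),(386,258),(190,248),(303,248),(406,258),(350,250),(281,178),(234,187)]: print(uv,deep(t,[uv]).round(3))
E
```

```text
top [([182, 200, 18, 15, 160], [[0.663, 0.243, 0.158]]), ([251, 244, 14, 13, 125], [[0.556, 0.083, 0.16]])]
side [([315, 273, 15, 40, 503], [[0.559, 0.104, 0.129]]), ([237, 334, 20, 44, 670], [[0.668, 0.266, 0.128]])]
(172, 258) [[0.543 0.286 0.154]]
(207, 245) [[0.569 0.198 0.176]]
(319, 252) [[ 0.566 -0.056  0.015]]
(386, 258) [[ 0.546 -0.228  0.022]]
(190, 248) [[0.574 0.26  0.09 ]]
(303, 248) [[ 0.567 -0.02   0.092]]
(406, 258) [[ 0.537 -0.27   0.09 ]]
(350, 250) [[ 0.567 -0.136  0.031]]
(281, 178) [[0.759 0.038 0.035]]
(234, 187) [[0.741 0.163 0.025]]
```

View pics/c1.png

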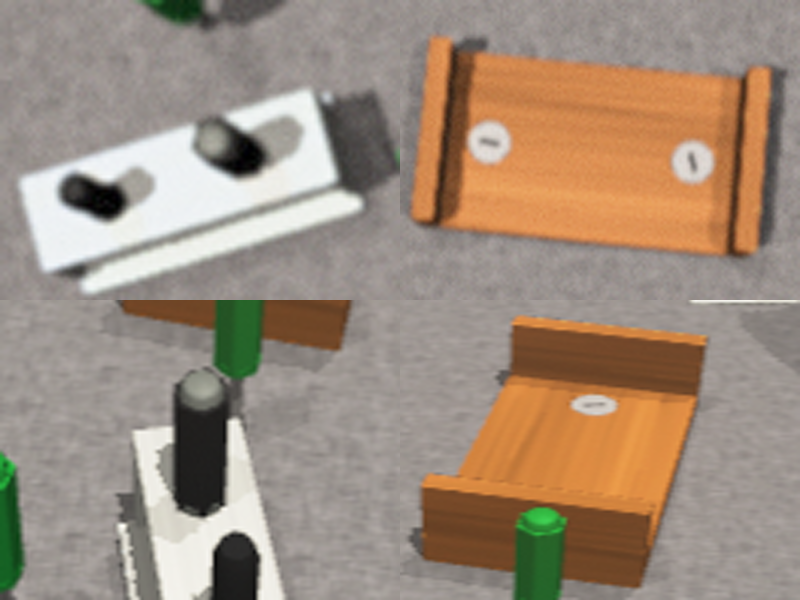

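The target is the thicker black hex handle at top (207,245), side (310,330): grey butt, butt height about 0.18. The look-alikes are the slim cross-head at (172,258) and the green drivers at (190,206) and (257,251). The slot of the left disc at (319,252) points at the left cheek, so that is the loose one. The right disc at (386,258) has its slot lying along its cheek, so that lock is done up.

```bash
python3 - <<'E'
from h import *
t=load('top');px=t['pixels'];g=cv2.cvtColor(px,cv2.COLOR_BGR2GRAY);hsv=cv2.cvtColor(px,cv2.COLOR_BGR2HSV)
# rack plate by height
m=np.zeros(g.shape,np.uint8);m[225:285,150:245]=1
yy,xx=np.nonzero(m);P=deep(t,np.c_[xx,yy])
sel=(abs(P[:,2]-.09)<.008)&(g[yy,xx]>150)
q=np.zeros(g.shape,np.uint8);q[yy[sel],xx[sel]]=255
cn=max(cv2.findContours(q,cv2.RETR_EXTERNAL,cv2.CHAIN_APPROX_NONE)[0],key=cv2.contourArea)
W=onz(t,cn[:,0].astype(float),.09)[:,:2]
r=cv2.minAreaRect((W*1000).astype(np.float32));print('rack',r)
# discs
for (u,v) in [(319,252),(386,258)]:
    m=np.zeros(g.shape,np.uint8);m[v-12:v+13,u-12:u+13]=1
    w=cv2.inRange(hsv,(0,0,110),(180,70,255))*m
    w=cv2.morphologyEx(w,cv2.MORPH_CLOSE,np.ones((7,7),np.uint8))
    cn=max(cv2.findContours(w,cv2.RETR_EXTERNAL,cv2.CHAIN_APPROX_NONE)[0],key=cv2.contourArea)
    M=cv2.moments(w*(1),True);c=(M['m10']/M['m00'],M['m01']/M['m00'])
    e=cv2.fitEllipse(onz(t,cn[:,0].astype(float),.025)[:,:2].astype(np.float32)*1000)
    inn=cv2.erode(w,np.ones((5,5),np.uint8))>0
    ys,xs=np.nonzero(inn);wt=np.clip(np.median(g[inn])-15.-g[ys,xs],0,None)
    S=onz(t,np.c_[xs,ys].astype(float),.025)[:,:2];mu=np.average(S,axis=0,weights=wt);C=np.cov(S.T,aweights=wt);ev,V=np.linalg.eigh(C)
    print('disc',c,onz(t,[c],.025).round(4),e,'slot',mu.round(4),np.sqrt(ev)*1e3,V[:,1],'ang from +y to +x',np.degrees(np.arctan2(V[0,1],V[1,1])))
# driver: dark handle in side and top
for n,b in(('top',(193,215,232,262)),('side',(295,305,330,360))):
    im=load(n);g=cv2.cvtColor(im['pixels'],cv2.COLOR_BGR2GRAY)
    m=np.zeros(g.shape,np.uint8);m[b[1]:b[3],b[0]:b[2]]=1
    yy,xx=np.nonzero(m*(g<70));P=deep(im,np.c_[xx,yy]);k=(P[:,2]>.1)&(P[:,2]<.185);P=P[k]
    print(n,k.sum())
    for z in np.arange(.1,.18,.01):
        s=P[abs(P[:,2]-z)<.005]
        if len(s)>3:print(z.round(3),len(s),s.mean(0).round(4),np.ptp(s,axis=0).round(3))
E
```

```text
rack ((557.60498046875, 250.01397705078125), (61.793663024902344, 189.5464324951172), 16.0493221282959)
disc (319.0133333333333, 251.48666666666668) [[ 0.5658 -0.0568  0.025 ]] ((565.8507690429688, -56.77910614013672), (32.091026306152344, 34.422245025634766), 91.49443054199219) slot [ 0.5658 -0.057 ] [1.62243689 4.59655442] [0.22529688 0.97429016] ang from +y to +x 13.020336551542533
disc (386.04794520547944, 258.0) [[ 0.5452 -0.2274  0.025 ]] ((545.1829833984375, -227.4742431640625), (32.403900146484375, 32.98502731323242), 19.379732131958008) slot [ 0.5451 -0.2275] [1.46102273 4.47002712] [-0.97865701 -0.20550049] ang from +y to +x -101.858799004713
top 85
0.11 9 [0.5638 0.1988 0.1088] [0.015 0.014 0.009]
0.12 10 [0.5654 0.1971 0.1187] [0.015 0.008 0.009]
0.13 12 [0.563  0.2004 0.1308] [0.017 0.016 0.009]
0.14 8 [0.5662 0.1964 0.1395] [0.014 0.01  0.009]
0.15 13 [0.5641 0.1985 0.1504] [0.017 0.016 0.007]
0.16 9 [0.5645 0.1982 0.1599] [0.012 0.012 0.009]
0.17 20 [0.5668 0.1984 0.1693] [0.018 0.016 0.009]
side 438
0.1 28 [0.569  0.2187 0.1028] [0.026 0.019 0.005]
0.11 53 [0.568  0.2196 0.1102] [0.023 0.01  0.01 ]
0.12 52 [0.5684 0.2195 0.1199] [0.024 0.01  0.01 ]
0.13 57 [0.5678 0.2195 0.13  ] [0.024 0.011 0.009]
0.14 57 [0.568  0.2194 0.1395] [0.024 0.01  0.009]
0.15 64 [0.568  0.2192 0.1498] [0.024 0.013 0.01 ]
0.16 57 [0.5679 0.2192 0.16  ] [0.025 0.011 0.01 ]
0.17 69 [0.5673 0.2173 0.169 ] [0.026 0.021 0.009]
```

```bash
cat >> h.py <<'E'
def pose():
    o=readout.observe();R=cv2.Rodrigues(np.asarray(o['ee_rot']))[0]
    return o,R,np.asarray(o['position'])
def go(x,y,z,yaw):
    "shift in tool units and turn rows to bring TCP to x,y,z with tool-x at yaw deg"
    o,R,p=pose();d=R.T@(np.array([x,y,z])-p)/.04
    psi=np.degrees(np.arctan2(R[1,0],R[0,0]));dt=(psi-yaw+180)%360-180
    print('pos',p.round(4),'psi',psi.round(2),'tilt',R[:,2].round(4),'shift',d.round(3),'turn',round(dt/4,3),'j',o['joints'].round(3))
E
python3 - <<'E'
from h import *
im=load('side');g=cv2.cvtColor(im['pixels'],cv2.COLOR_BGR2GRAY)
m=np.zeros(g.shape,np.uint8);m[305:360,295:330]=1
yy,xx=np.nonzero(m*(g<70));P=deep(im,np.c_[xx,yy]);k=(P[:,2]>.105)&(P[:,2]<.166);P=P[k];xx=xx[k]
print(P[:,0].min(),P[:,0].max())
for a in np.arange(P[:,0].min(),P[:,0].max(),.002):
    s=P[(P[:,0]>=a)&(P[:,0]<a+.002)]
    if len(s)>5:print(round(a+.001,4),len(s),np.median(s[:,1]).round(4))
# hex support fit
best=[]
for th in range(0,60,2):
    for cx in np.arange(.560,.577,.001):
        for cy in np.arange(.198,.215,.001):
            a=np.radians(th+60*np.arange(6));d=((P[:,:2]-[cx,cy])@np.c_[np.cos(a),np.sin(a)].T).max(1)-.013
            best.append((np.minimum(abs(d),.004).mean(),th,cx,cy))
best.sort();print([np.round(b,4).tolist() for b in best[:8]])
go(.5685,.2065,.3,110)
E
```

```text
0.5552831553713469 0.5804476556763605
0.5563 19 0.2136
0.5583 32 0.2158
0.5603 34 0.2181
0.5623 26 0.2199
0.5643 27 0.2221
0.5663 26 0.2225
0.5683 32 0.2219
0.5703 31 0.2212
0.5723 25 0.2202
0.5743 24 0.22
0.5763 24 0.2198
0.5783 23 0.2189
0.5803 25 0.2164
[[0.0006, 16.0, 0.569, 0.208], [0.0006, 18.0, 0.569, 0.208], [0.0006, 14.0, 0.569, 0.208], [0.0006, 20.0, 0.569, 0.208], [0.0006, 12.0, 0.569, 0.208], [0.0007, 22.0, 0.569, 0.208], [0.0007, 10.0, 0.569, 0.208], [0.0007, 12.0, 0.568, 0.208]]
pos [ 0.2653 -0.5654  0.226 ] psi 25.14 tilt [-7.0e-04  1.2e-03 -1.0e+00] shift [ 15.06  -14.251  -1.832] turn -21.215 j [ 1.029  0.435  0.025  1.574 -0.012  1.134 -0.075]
```

```bash
python3 -m creep '[[0.6,-0.57,-0.2,0,1],[1,-0.95,-0.2,0,1],[1,-0.95,-0.2,0,1],[1,-0.95,-0.2,0,1],[1,-0.95,-0.2,0,1],[1,-0.95,-0.2,0,1],[1,-0.95,-0.2,0,1],[1,-0.95,-0.2,0,1],[1,-0.95,-0.2,0,1],[1,-0.95,0,0,1],[1,-0.95,0,0,1],[1,-0.95,0,0,1]]' 40
python3 -c "
from h import *
go(.569,.208,.3,106)"
```

```text
clock: 1.6
position: [0.4986, 0.0319, 0.2986]
ee_rot: [3.066, 0.683, -0.0]
force: [0.4, -0.7, -0.4]
width: 1.001
gripper_force: 0.0
pos [0.4986 0.0319 0.2986] psi 25.12 tilt [-2.e-04 -2.e-04 -1.e+00] shift [ 3.463 -3.239 -0.037] turn -20.221 j [ 0.158  0.206 -0.394  1.734  0.084  1.218 -1.39 ]
```

```bash
python3 -m creep '[[0,0,0,-1,1],[0,0,0,-1,1],[0,0,0,-1,1],[0,0,0,-1,1],[0,0,0,-1,1],[0,0,0,-1,1],[0,0,0,-1,1],[0,0,0,-1,1],[0,0,0,-1,1],[0,0,0,-1,1]]' >/dev/null
python3 -m creep '[[0,0,0,-1,1],[0,0,0,-1,1],[0,0,0,-1,1],[0,0,0,-1,1],[0,0,0,-1,1],[0,0,0,-1,1],[0,0,0,-1,1],[0,0,0,-1,1],[0,0,0,-1,1],[0,0,0,-1,1],[0,0,0,-0.25,1],[0,0,0,0,1]]' >/dev/null
python3 -c "
from h import *
go(.569,.208,.122,106)"
```

```text
pos [0.4982 0.0303 0.2986] psi 106.07 tilt [-3.e-04 -0.e+00 -1.e+00] shift [3.779 2.931 4.414] turn 0.018 j [ 0.323  0.232 -0.597  1.723  0.138  1.229 -0.027]
```

```bash
python3 -m creep '[[0.6,0.47,0,0,1],[0.8,0.62,0,0,1],[0.8,0.62,0,0,1],[0.8,0.62,0,0,1],[0.78,0.6,0,0,1],[0,0,0,0,1],[0,0,0.8,0,1],[0,0,0.8,0,1],[0,0,0.8,0,1],[0,0,0.8,0,1],[0,0,0.8,0,1],[0,0,0.3,0,1]]'
python3 -c "
from h import *
go(.569,.208,.122,106)"
```

```text
clock: 5.85
position: [0.568, 0.2065, 0.125]
ee_rot: [-1.889, -2.509, 0.005]
force: [0.3, -0.1, 0.6]
width: 0.994
gripper_force: 0.0
pos [0.568  0.2065 0.125 ] psi 106.05 tilt [-0.0026 -0.0018 -1.    ] shift [0.03  0.035 0.074] turn 0.011 j [-0.048  0.572 -0.574  1.704  0.363  0.977 -0.477]
```

```bash
python3 -m creep '[[0.03,0.03,0.07,0,0.5],[0,0,0,0,0.2],[0,0,0,0,0],[0,0,0,0,0],[0,0,0,0,0],[0,0,0,0,0],[0,0,0,0,0]]' 40
python3 -c "
from h import *
go(.569,.208,.122,106);o=pose()[0];print(o['ft_torque'],o['width']*.092)"
```

```text
clock: 6.72
position: [0.5696, 0.2095, 0.1239]
ee_rot: [-1.888, -2.511, 0.0]
force: [-0.3, -0.6, -0.6]
width: 0.287
gripper_force: 0.1
pos [0.5696 0.2095 0.1239] psi 106.14 tilt [-2.e-04 -2.e-04 -1.e+00] shift [-0.033 -0.026  0.047] turn 0.034 j [-0.052  0.576 -0.574  1.701  0.366  0.974 -0.479]
[-0.03963159 -0.12717686 -0.03991539] 0.026391122040749112
```

```bash
python3 -m creep '[[0,0,0,0,0],[0,0,0,0,0],[0,0,0,0,0],[0,0,-0.3,0,0],[0,0,-0.6,0,0],[0,0,-0.8,0,0],[0,0,-0.8,0,0],[0,0,-0.8,0,0],[0,0,-0.8,0,0],[0,0,-0.4,0,0],[0,0,0,0,0],[0,0,0,0,0]]' 40
python3 - <<'E'
from h import *
go(.569,.208,.122,106);o,R,p=pose();print(o['ft_torque'],o['width']*.092,o['gripper_force'])
im=grab('side');uv=proj(im,p-[0,0,.10])[0];print(uv)
u,v=uv.astype(int);c=im['pixels'][v-60:v+40,u-65:u+65]
cv2.imwrite('pics/l1.png',cv2.resize(c,(780,600),interpolation=cv2.INTER_CUBIC))
E
```

```text
clock: 8.22
position: [0.5693, 0.2092, 0.3026]
ee_rot: [-1.887, -2.511, 0.003]
force: [0.8, 0.0, -1.2]
width: 0.284
gripper_force: 40.0
pos [0.5693 0.2092 0.3026] psi 106.14 tilt [-1.6e-03 -9.0e-04 -1.0e+00] shift [-0.026 -0.007  4.515] turn 0.035 j [-0.02   0.429 -0.624  1.464  0.253  1.332 -0.379]
[-0.01556406 -0.1074698  -0.04829496] 0.026097792120032912 39.996541142463684
[310.29074424 304.51973887]
```

View pics/l1.png

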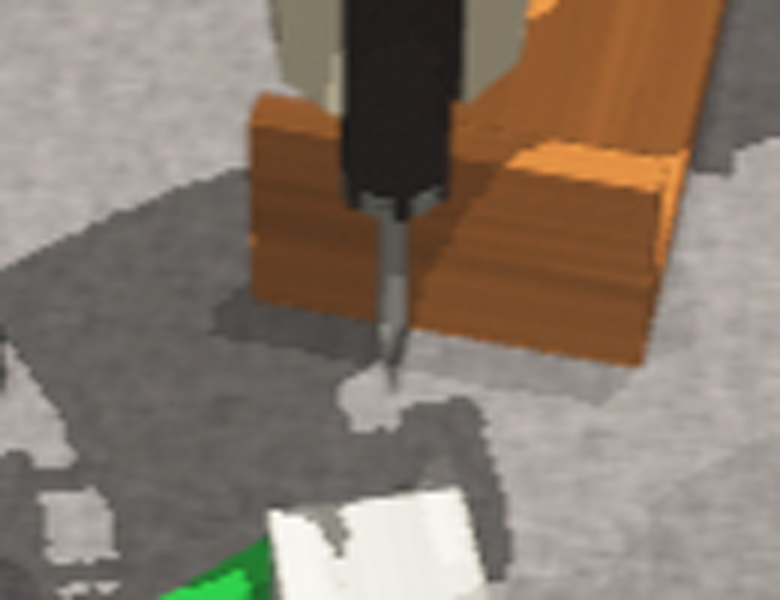

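The blade shows thin from the side at crop (393,390), full image (310,309). So its width runs along tool x (the rack's y), as expected. Next I measure the tip offset by turning the tool 90° and comparing the two views.

```bash
cat >> h.py <<'E'
def shank(im,p):
    "points of the driver below the fingers, from depth, near axis p"
    u,v=proj(im,p-[0,0,.07])[0].astype(int)
    yy,xx=np.mgrid[v-50:v+60,u-25:u+25];uv=np.c_[xx.ravel(),yy.ravel()];P=deep(im,uv)
    k=(np.hypot(*(P[:,:2]-p[:2]).T)<.03)&(P[:,2]<p[2]-.055)&(P[:,2]>p[2]-.13)
    return uv[k],P[k]
def shank_report(n='side'):
    o,R,p=pose();im=grab(n);uv,P=shank(im,p)
    print('tcp',p.round(4),'zmin',(P[:,2].min()-p[2]).round(4),len(P))
    # silhouette axis: mid column per row -> ray at depth of axis
    for a,b in((-.055,-.066),(-.066,-.08),(-.08,-.092),(-.094,-.104),(-.1,-.12)):
        s=(P[:,2]-p[2]<a)&(P[:,2]-p[2]>b)
        if s.sum()<4: continue
        d=P[s]-p; print(a,b,s.sum(),'mean',d.mean(0).round(4),'xr',d[:,0].min().round(4),d[:,0].max().round(4))
E
python3 - <<'E'
from h import *
shank_report()
im=load('side');px=im['pixels'];hsv=cv2.cvtColor(px,cv2.COLOR_BGR2HSV)
s0=np.asarray
E
python3 - <<'E'
from h import *
s=cv2.imread('pics/side0.png');im=load('side');hsv=cv2.cvtColor(s,cv2.COLOR_BGR2HSV)
m=np.zeros(s.shape[:2],np.uint8);m[222:242,325:352]=1
w=cv2.morphologyEx(cv2.inRange(hsv,(0,0,110),(180,70,255))*m,cv2.MORPH_CLOSE,np.ones((5,5),np.uint8))
M=cv2.moments(w,True);c=(M['m10']/M['m00'],M['m01']/M['m00']);print('side disc2',c,M['m00'],onz(im,[c],.025).round(4))
t=load('top');g=cv2.cvtColor(t['pixels'],cv2.COLOR_BGR2GRAY)
t0=cv2.imread('pics/top0.png')
b=t0[236:256,196:220].astype(int);print(b.sum(2)//3)
E
python3 -m creep '[[0,0,0,1,0],[0,0,0,1,0],[0,0,0,1,0],[0,0,0,1,0],[0,0,0,1,0],[0,0,0,1,0],[0,0,0,1,0],[0,0,0,1,0],[0,0,0,1,0],[0,0,0,1,0],[0,0,0,1,0],[0,0,0,1,0]]' >/dev/null
python3 -m creep '[[0,0,0,1,0],[0,0,0,1,0],[0,0,0,1,0],[0,0,0,1,0],[0,0,0,1,0],[0,0,0,1,0],[0,0,0,1,0],[0,0,0,1,0],[0,0,0,1,0],[0,0,0,1,0],[0,0,0,0.5,0],[0,0,0,0,0]]' >/dev/null
python3 -c "
from h import *
shank_report();go(.566,-.057,.3,77)"
```

```text
tcp [0.5692 0.2092 0.3024] zmin -0.1017 103
-0.055 -0.066 31 mean [ 0.0004  0.002  -0.0604] xr -0.0039 0.0044
-0.066 -0.08 31 mean [ 0.0007  0.0024 -0.073 ] xr -0.0027 0.0041
-0.08 -0.092 29 mean [-0.      0.0036 -0.0856] xr -0.0032 0.0038
-0.094 -0.104 8 mean [-0.0009  0.0058 -0.0972] xr -0.002 0.0002
side disc2 (337.75581395348837, 231.58139534883722) 86.0 [[ 0.5448 -0.2275  0.025 ]]
[[140 141 142 143 142 144 148 152 150 149 149 144 147 156 163 173 179 198
  212 221 233 240 239 240]
 [141 143 139 147 145 146 143 151 149 154 161 164 181 190 205 218 225 232
  237 239 239 241 242 241]
 [144 142 140 140 141 135 134 135 136 151 181 204 222 233 237 237 238 240
  242 242 238 239 237 228]
 [145 141 143 140 129 124 108 112 101 123 167 216 235 239 242 242 241 240
  240 236 233 222 209 196]
 [160 156 152 122 111 101 104  94  81  89 119 169 204 228 239 241 241 237
  233 218 197 180 171 167]
 [187 200 176 129 102 117 118 111 103  86  77  90 135 180 222 238 232 220
  197 178 164 154 153 153]
 [229 227 199 144 124 135 138 136 130 109  81  61  62 106 160 186 190 175
  162 158 154 156 153 159]
 [23
[... 1137 characters left out ...]
242 241 238 224 192 157 132 138 153 167 184
  203 222 235 235 234 234]
 [241 240 241 239 240 241 241 241 241 242 243 235 226 208 211 216 223 232
  234 235 235 237 236 236]]
tcp [0.5695 0.2096 0.3034] zmin -0.1041 133
-0.055 -0.066 24 mean [ 0.0004  0.0022 -0.0609] xr -0.0026 0.0038
-0.066 -0.08 30 mean [ 0.0003  0.0025 -0.0725] xr -0.0028 0.0035
-0.08 -0.092 39 mean [ 0.0013  0.0014 -0.0861] xr -0.0044 0.007
-0.094 -0.104 33 mean [ 0.002   0.0004 -0.0987] xr -0.0047 0.0084
-0.1 -0.12 13 mean [ 0.0015  0.0002 -0.1017] xr -0.0047 0.0082
pos [0.5696 0.2096 0.3036] psi 16.2 tilt [-5.e-04 -3.e-04 -1.e+00] shift [-1.946  6.376  0.091] turn -15.2 j [-0.23   0.378 -0.302  1.481  0.114  1.3   -1.831]
```

```bash
python3 -m creep '[[-0.1,0.4,-0.5,0,0],[-0.24,0.8,-0.4,0,0],[-0.25,0.8,0,0,0],[-0.25,0.8,0,0,0],[-0.25,0.8,0,0,0],[-0.25,0.8,0,0,0],[-0.25,0.8,0,0,0],[-0.25,0.8,0,0,0],[-0.1,0.38,0,0,0],[0,0,0,-1,0],[0,0,0,-1,0],[0,0,0,-1,0]]' >/dev/null
python3 -m creep '[[0,0,0,-1,0],[0,0,0,-1,0],[0,0,0,-1,0],[0,0,0,-1,0],[0,0,0,-1,0],[0,0,0,-1,0],[0,0,0,-1,0],[0,0,0,-1,0],[0,0,0,-1,0],[0,0,0,-1,0],[0,0,0,-1,0],[0,0,0,-1,0]]' >/dev/null
python3 -m creep '[[0,0,0,-0.2,0],[0,0,0.8,0,0],[0,0,0.8,0,0],[0,0,0.8,0,0],[0,0,0,0,0],[0,0,0,0,0]]'
python3 -c "
from h import *
shank_report();go(.5655,-.0574,.2,77);print(pose()[0]['ft_torque'])"
```

```text
clock: 15.12
position: [0.5668, -0.0567, 0.2452]
ee_rot: [2.459, 1.954, 0.002]
force: [-0.2, -0.3, -0.9]
width: 0.28
gripper_force: 40.0
tcp [ 0.5668 -0.0567  0.2452] zmin -0.1046 68
-0.055 -0.066 18 mean [ 0.0004  0.0022 -0.0606] xr -0.0031 0.0034
-0.066 -0.08 18 mean [ 0.0005  0.003  -0.0732] xr -0.0031 0.0047
-0.08 -0.092 19 mean [ 0.0015  0.0038 -0.0857] xr -0.0021 0.0046
-0.094 -0.104 8 mean [ 0.001   0.0025 -0.1   ] xr -0.0018 0.0037
-0.1 -0.12 5 mean [ 0.0009  0.0022 -0.1023] xr -0.0018 0.0037
pos [ 0.5671 -0.0568  0.2456] psi 76.93 tilt [ 2.3e-03  1.0e-04 -1.0e+00] shift [-0.025 -0.037  1.139] turn -0.017 j [ 0.283  0.36  -0.374  1.662  0.142  1.145 -0.356]
[-0.02020797 -0.09346095 -0.02141676]
```

```bash
python3 -m creep '[[-0.02,-0.03,0.4,0,0],[0,0,0.8,0,0],[0,0,0.8,0,0],[0,0,0.5,0,0],[0,0,0.25,0,0],[0,0,0,0,0],[0,0,0,0,0],[0,0,0,0,0]]'
python3 -c "
from h import *
go(.5655,-.0574,.129,77);print(pose()[0]['force'],pose()[0]['ft_torque'])"
```

```text
clock: 16.18
position: [0.5653, -0.0575, 0.1348]
ee_rot: [2.459, 1.954, 0.002]
force: [0.5, 0.2, -0.5]
width: 0.283
gripper_force: 40.0
pos [ 0.5653 -0.0575  0.1348] psi 76.94 tilt [ 1.5e-03 -1.0e-04 -1.0e+00] shift [0.005 0.004 0.144] turn -0.016 j [ 0.265  0.465 -0.355  1.803  0.199  0.908 -0.407]
[ 0.51461022  0.22582586 -0.49736318] [-0.01746447 -0.05712281  0.00899786]
```

Approach slowly, 1–2 mm at a time, watching the vertical force.

```bash
for i in 1 ; do python3 -m creep '[[0,0,0.05,0,0],[0,0,0.05,0,0],[0,0,0,0,0]]'; done
python3 -m creep '[[0,0,0.03,0,0],[0,0,0,0,0]]'
python3 -m creep '[[0,0,0.02,0,0],[0,0,0,0,0]]'
```

```text
clock: 16.55
position: [0.5646, -0.0576, 0.1297]
ee_rot: [-2.46, -1.954, 0.0]
force: [0.4, -0.6, -1.1]
width: 0.287
gripper_force: 40.0
clock: 16.8
position: [0.5648, -0.0576, 0.1287]
ee_rot: [2.46, 1.954, 0.0]
force: [0.3, 0.1, 0.1]
width: 0.281
gripper_force: 40.0
clock: 17.05
position: [0.5649, -0.0575, 0.1284]
ee_rot: [2.459, 1.954, 0.0]
force: [-1.2, 0.4, 4.9]
width: 0.285
gripper_force: 40.0
```

```bash
for i in 1; do python3 -m creep '[[0,0.02,0,0,0],[0,0,0,0,0]]' | egrep 'pos|force:'; python3 -m creep '[[0,0.02,0,0,0],[0,0,0,0,0]]'| egrep 'pos|force:'; python3 -m creep '[[0,0.02,0,0,0],[0,0,0,0,0]]'| egrep 'pos|force:';  done
```

```text
position: [0.5652, -0.0576, 0.1283]
force: [-2.4, -0.4, 5.8]
gripper_force: 40.0
position: [0.5655, -0.0576, 0.1282]
force: [-4.3, 0.3, 7.5]
gripper_force: 40.0
position: [0.5657, -0.0577, 0.1282]
force: [-6.4, 0.7, 10.8]
gripper_force: 40.0
```

```bash
python3 -m creep '[[0,-0.06,0,0,0],[0,0,0,0,0]]' | egrep 'pos|force:'; python3 -m creep '[[0,-0.02,0,0,0],[0,0,0,0,0]]'| egrep 'pos|force:'; python3 -m creep '[[0,-0.02,0,0,0],[0,0,0,0,0]]'| egrep 'pos|force:';python3 -m creep '[[0,-0.02,0,0,0],[0,0,0,0,0]]'| egrep 'pos|force:'
```

```text
position: [0.5649, -0.0576, 0.1283]
force: [-0.8, 0.3, 6.5]
gripper_force: 40.0
position: [0.5646, -0.0575, 0.1283]
force: [1.3, 0.0, 4.0]
gripper_force: 40.0
position: [0.5627, -0.0572, 0.1274]
force: [0.8, -0.9, -0.2]
gripper_force: 40.0
position: [0.5624, -0.0571, 0.1276]
force: [2.0, -0.7, -2.3]
gripper_force: 40.0
```

```bash
python3 -m creep '[[0,0.01,0.03,0,0],[0,0,0,0,0]]' | egrep 'pos|force:'; python3 -m creep '[[0,0,0.03,0,0],[0,0,0,0,0]]'| egrep 'pos|force:'
```

```text
position: [0.5627, -0.0571, 0.1266]
force: [1.8, -0.4, -0.6]
gripper_force: 40.0
position: [0.5627, -0.0571, 0.1254]
force: [1.8, 0.3, 0.0]
gripper_force: 40.0
```

```bash
python3 -m creep '[[0,0.01,0.03,0,0],[0,0,0,0,0]]' | egrep 'pos|force:'; python3 -m creep '[[0,0,0.02,0,0],[0,0,0,0,0],[0,0,0,0,0]]'| egrep 'pos|force:'; python3 -c "
from h import *
go(.5655,-.0574,.129,77);o=pose()[0];print(o['clock'],o['ft_torque'])"
```

```text
position: [0.5629, -0.0572, 0.1241]
force: [0.0, -0.2, -0.9]
gripper_force: 40.0
position: [0.563, -0.0572, 0.1235]
force: [-0.4, -0.6, -0.5]
gripper_force: 40.0
pos [ 0.563  -0.0572  0.1235] psi 76.94 tilt [-3.e-04 -0.e+00 -1.e+00] shift [ 0.009  0.061 -0.139] turn -0.015 j [ 0.262  0.476 -0.352  1.818  0.206  0.884 -0.413]
19.925 [ 0.02914897 -0.04982148 -0.0370074 ]
```

```bash
cat > q.py <<'E'
from h import *
o,R,p=pose();print('t',round(o['clock'],2),p.round(4),'psi',np.degrees(np.arctan2(R[1,0],R[0,0])).round(2),'F',np.round(o['force'],1),'T',np.round(o['ft_torque'],3),'j7',o['joints'][6].round(2),'w',round(o['width']*92,2))
E
python3 -m creep '[[0,0,0,1,0],[0,0,0,1,0],[0,0,0,0,0]]' >/dev/null; python3 q.py
python3 -m creep '[[0,0,0,1,0],[0,0,0,1,0],[0,0,0,0,0]]' >/dev/null; python3 q.py
python3 -m creep '[[0,0,0,1,0],[0,0,0,1,0],[0,0,0,0,0]]' >/dev/null; python3 q.py
```

```text
t 20.3 [ 0.5632 -0.0573  0.1235] psi 68.96 F [ 0.7 -0.2 -2.3] T [-0.224 -0.259  0.097] j7 -0.53 w 25.83
t 20.68 [ 0.5631 -0.0573  0.1235] psi 61.05 F [ 0.6 -0.9 -0.9] T [-0.256 -0.136  0.096] j7 -0.65 w 25.98
t 21.05 [ 0.563  -0.0572  0.1235] psi 53.09 F [ 0.3 -0.7 -1. ] T [-0.247  0.078  0.114] j7 -0.77 w 25.69
```

```bash
for k in a; do python3 -m creep '[[0,0,0,1,0],[0,0,0,0,0]]' >/dev/null; python3 q.py
python3 -m creep '[[0,0,0,1,0],[0,0,0,0,0]]' >/dev/null; python3 q.py
python3 -m creep '[[0,0,0,1,0],[0,0,0,0,0]]' >/dev/null; python3 q.py;  done
```

```text
t 21.3 [ 0.563  -0.0572  0.1235] psi 49.11 F [-0.9  0.1 -0.6] T [-0.107  0.155  0.154] j7 -0.83 w 26.09
t 21.55 [ 0.5629 -0.0572  0.1235] psi 45.12 F [-1.8 -0.8 -0.1] T [-0.064  0.284  0.172] j7 -0.89 w 25.86
t 21.8 [ 0.563  -0.0571  0.1235] psi 41.12 F [-1.4  0.2  0.1] T [-0.04   0.444  0.16 ] j7 -0.95 w 25.66
```

```bash
for k in a; do python3 -m creep '[[0,0,0,1,0],[0,0,0,0,0]]' >/dev/null; python3 q.py
python3 -m creep '[[0,0,0,1,0],[0,0,0,0,0]]' >/dev/null; python3 q.py;  done
```

```text
t 22.05 [ 0.5629 -0.0571  0.1234] psi 37.13 F [-2.  -0.6  0.5] T [0.052 0.569 0.118] j7 -1.01 w 25.88
t 22.3 [ 0.5629 -0.057   0.1234] psi 33.13 F [-2.   0.9  0.3] T [0.172 0.763 0.162] j7 -1.07 w 25.41
```

```bash
for k in a; do python3 -m creep '[[-0.01,-0.01,0,1,0],[0,0,0,0,0]]' >/dev/null; python3 q.py
python3 -m creep '[[0,0,0,1,0],[0,0,0,0,0]]' >/dev/null; python3 q.py;  done
```

```text
t 22.55 [ 0.5627 -0.057   0.1235] psi 29.12 F [-1.5  0.2 -1.1] T [0.121 0.403 0.114] j7 -1.13 w 25.47
t 22.8 [ 0.5626 -0.057   0.1235] psi 25.13 F [-1.3  0.8 -0.5] T [0.231 0.449 0.261] j7 -1.19 w 25.68
```

```bash
for k in a; do python3 -m creep '[[0,0,0,0,0]]' >/dev/null; python3 q.py
python3 -m creep '[[0,0,0,0,0]]' >/dev/null; python3 q.py;  done
python3 - <<'E'
from h import *
im=grab('side');u,v=270,180;cv2.imwrite('pics/s2.png',cv2.resize(im['pixels'][180:320,270:400],(740,800))[:600])
print(np.median([pose()[0]['ft_torque'][2]]))
E
```

```text
t 22.93 [ 0.5626 -0.057   0.1235] psi 25.11 F [-1.2  1.  -1. ] T [0.294 0.411 0.234] j7 -1.2 w 25.52
t 23.05 [ 0.5626 -0.057   0.1235] psi 25.03 F [-1.   1.8 -0. ] T [0.317 0.426 0.247] j7 -1.2 w 25.42
0.27666872439894485
```

```bash
python3 - <<'E'
from h import *
T=[];
for i in range(12):
    im=vision.get_image('top');T.append(pose()[0]['ft_torque'][2])
print(np.mean(T).round(3),np.std(T).round(3))
# cheek gap: cheek top inner edge vs other, from top view before/after
t0=cv2.imread('pics/top0.png');t=grab('top')
cv2.imwrite('pics/gap.png',np.hstack([cv2.resize(a[210:290,285:335],(400,600),interpolation=cv2.INTER_CUBIC) for a in(t0,t['pixels'])]))
E
```

```text
0.211 0.017
```

View pics/gap.png

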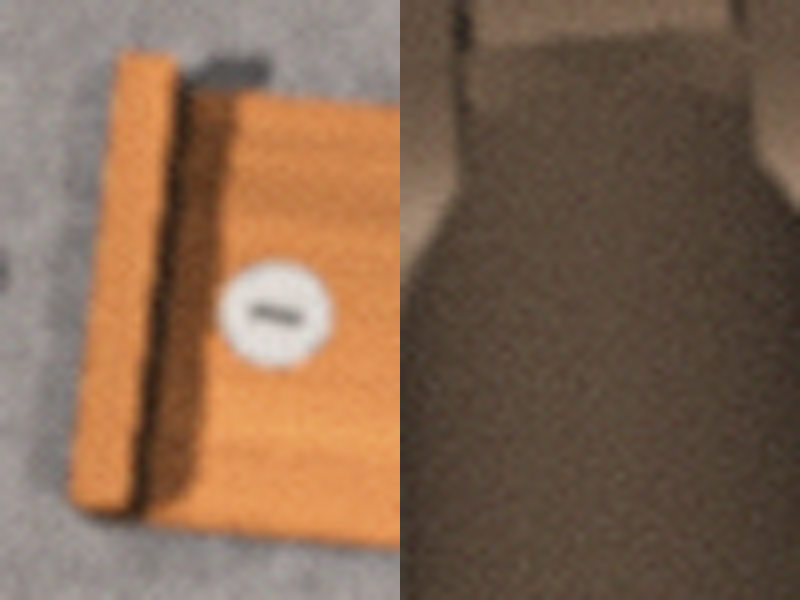

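The right half only shows the arm covering the cheek. I'll check the cheek's travel from the side depth instead and continue with small turns.

```bash
cat > q2.py <<'E'
from h import *
T=[]
for i in range(5):
    im=vision.get_image('side');T.append(pose()[0]['ft_torque'][2])
T=np.array(T);print('Tz',T.round(3),T.mean().round(3))
a=cv2.cvtColor(cv2.imread('pics/side0.png'),cv2.COLOR_BGR2GRAY).astype(np.float32);b=cv2.cvtColor(im['pixels'],cv2.COLOR_BGR2GRAY).astype(np.float32)
h=cv2.createHanningWindow((14,34),cv2.CV_32F)
for x,y in((287,260),(342,272),(337,272)): print((x,y),np.round(cv2.phaseCorrelate(a[y:y+34,x:x+14],b[y:y+34,x:x+14],h),2))
E
python3 q2.py
python3 -m creep '[[0,0,0,0.6,0],[0,0,0,0,0]]' >/dev/null; python3 q.py; python3 q2.py
```

```text
Tz [0.181 0.216 0.235 0.205 0.24 ] 0.215
t 24.25 [ 0.5626 -0.057   0.1235] psi 22.48 F [-1.8  1.9 -1.8] T [0.711 0.45  0.201] j7 -1.24 w 25.81
Tz [0.215 0.263 0.272 0.208 0.236] 0.239Traceback (most recent call last):
  File "q2.py", line 8, in <module>
    for x,y in((287,260),(342,272),(337,272)): print((x,y),np.round(cv2.phaseCorrelate(a[y:y+34,x:x+14],b[y:y+34,x:x+14],h),2))
                                                           ~~~~~~~~^^^^^^^^^^^^^^^^^^^^^^^^^^^^^^^^^^^^^^^^^^^^^^^^^^^^^^^^^^^
    return _wrapfunc(a, 'round', decimals=decimals, out=out)
    return _wrapit(obj, method, *args, **kwds)
    conv = _array_converter(obj)
ValueError: setting an array element with a sequence. The requested array has an inhomogeneous shape after 1 dimensions. The detected shape was (2,) + inhomogeneous part.
Traceback (most recent call last):
  File "q2.py", line 8, in <module>
    for x,y in((287,260),(342,272),(337,272)): print((x,y),np.round(cv2.phaseCorrelate(a[y:y+34,x:x+14],b[y:y+34,x:x+14],h),2))
                                                           ~~~~~~~~^^^^^^^^^^^^^^^^^^^^^^^^^^^^^^^^^^^^^^^^^^^^^^^^^^^^^^^^^^^
ValueError: setting an array element with a sequence. The requested array has an inhomogeneous shape after 1 dimensions. The detected shape was (2,) + inhomogeneous part.
```

```bash
sed -i 's/np.round(cv2.phaseCorrelate(\(.*\),h),2))/cv2.phaseCorrelate(\1,h))/' q2.py
python3 -m creep '[[-0.005,-0.013,0,0.4,0],[0,0,0,0,0]]' >/dev/null; python3 q.py; python3 q2.py
```

```text
t 24.75 [ 0.5624 -0.0569  0.1235] psi 20.88 F [-0.2  0.4 -2.9] T [0.45  0.107 0.253] j7 -1.26 w 25.87
Tz [0.197 0.221 0.221 0.191 0.227] 0.212
(287, 260) ((0.6236514318600648, -0.2637475149237609), 1.054099722261782)
(342, 272) ((0.46090390750321664, -0.3007455953568403), 0.9648625912489714)
(337, 272) ((0.5083275458121088, -0.39649664136921814), 1.0373468319574992)
```

```bash
python3 - <<'E'
from h import *
im=load('side');a=np.array([.567,-.02,.06]);print(proj(im,[a,a-.0022*np.array([.12,.993,0])]))
E
python3 -m creep '[[0,0,0,0.6,0],[0,0,0,0,0]]' >/dev/null; python3 q.py; python3 q2.py
```

```text
[[322.12111793 274.94248114]
 [322.33277417 274.28409774]]
t 25.25 [ 0.5623 -0.0568  0.1235] psi 18.47 F [ 0.   0.4 -3.3] T [ 0.216 -0.08   0.316] j7 -1.3 w 25.61
Tz [0.254 0.252 0.267 0.283 0.275] 0.266
(287, 260) ((0.6985336877953028, -0.5386395296780222), 1.0012387699551053)
(342, 272) ((0.39586578605615763, -0.20163076256811152), 0.970156561003791)
(337, 272) ((0.3974086930580789, -0.7432498596180785), 0.9513325583051753)
```

```bash
python3 -m creep '[[0,0,0,0,0],[0,0,0,-0.6,0],[0,0,0,-0.6,0],[0,0,0,0,0]]' >/dev/null; python3 q.py; python3 -m creep '[[0,0,-0.1,0,0],[0,0,-0.2,0,0],[0,0,-0.4,0,0],[0,0,-0.8,0,0],[0,0,-0.8,0,0],[0,0,-0.8,0,0],[0,0,-0.8,0,0],[0,0,-0.8,0,0],[0,0,-0.5,0,0],[0,0,0,0,0],[0,0,0,0,0]]' >/dev/null; python3 q.py
python3 -c "
from h import *
go(.5695,.2094,.31,106)"
```

```text
t 26.0 [ 0.5623 -0.0569  0.1236] psi 23.37 F [ 0.6  0.2 -4.3] T [-0.008 -0.226  0.108] j7 -1.22 w 25.98
t 27.38 [ 0.5618 -0.0566  0.3313] psi 23.34 F [-0. -0. -1.] T [-0.023  0.035  0.03 ] j7 -1.19 w 25.93
pos [ 0.5618 -0.0566  0.3313] psi 23.34 tilt [-4.e-04  0.e+00 -1.e+00] shift [ 2.812 -6.029  0.532] turn -20.664 j [ 0.095  0.276 -0.118  1.549  0.033  1.32  -1.19 ]
```

```bash
python3 - <<'E'
from h import *
T=[]
for i in range(8): im=vision.get_image('side');T.append(pose()[0]['ft_torque'][2])
print(np.mean(T),np.std(T))
shank_report()
E
python3 -m creep '[[0.2,-0.45,0,0,0],[0.35,-0.8,0,0,0],[0.4,-0.85,0,0,0],[0.4,-0.85,0,0,0],[0.4,-0.85,0,0,0],[0.4,-0.85,0,0,0],[0.4,-0.85,0,0,0],[0.25,-0.52,0,0,0],[0,0,0,-1,0],[0,0,0,-1,0],[0,0,0,-1,0],[0,0,0,-1,0]]' >/dev/null
python3 -m creep '[[0,0,0,-1,0],[0,0,0,-1,0],[0,0,0,-1,0],[0,0,0,-1,0],[0,0,0,-1,0],[0,0,0,-1,0],[0,0,0,-1,0],[0,0,0,-1,0],[0,0,0,-1,0],[0,0,0,-1,0],[0,0,0,-1,0],[0,0,0,-1,0]]' >/dev/null
python3 -m creep '[[0,0,0,-1,0],[0,0,0,-1,0],[0,0,0,-1,0],[0,0,0,-1,0],[0,0,0,-0.65,0],[0,0,0,0,0],[0,0,0,0,0]]' >/dev/null
python3 - <<'E'
from h import *
go(.5695,.2094,.31,106)
shank_report()
t0=cv2.imread('pics/top0.png');t=grab('top')['pixels'];s0=cv2.imread('pics/side0.png');s=load('side')['pixels']
r=lambda i,x,y,w,h:cv2.resize(i[y:y+h,x:x+w],(400,300),interpolation=cv2.INTER_CUBIC)
cv2.imwrite('pics/cmp.png',np.vstack([np.hstack([r(a,288,212,80,60) for a in(t0,t)]),np.hstack([r(a,280,235,100,75) for a in(s0,s)])]))
E
```

```text
0.00615135599708432 0.040868883403639256
tcp [ 0.5622 -0.0567  0.3312] zmin -0.1036 104
-0.055 -0.066 18 mean [ 0.0017  0.0019 -0.0601] xr -0.0015 0.0048
-0.066 -0.08 27 mean [ 0.0009  0.002  -0.073 ] xr -0.0021 0.0044
-0.08 -0.092 29 mean [ 0.0014  0.0016 -0.0873] xr -0.0043 0.0075
-0.094 -0.104 25 mean [ 0.0017  0.0009 -0.0992] xr -0.0048 0.0073
-0.1 -0.12 9 mean [ 0.0013  0.0006 -0.1021] xr -0.0048 0.0071
pos [0.5697 0.2087 0.3315] psi 105.87 tilt [ 0.e+00 -1.e-04 -1.e+00] shift [ 0.018 -0.001  0.537] turn -0.032 j [-0.096  0.392 -0.505  1.421  0.189  1.377 -0.328]
tcp [0.5697 0.2087 0.3315] zmin -0.1035 107
-0.055 -0.066 32 mean [ 0.0003  0.0027 -0.0602] xr -0.0036 0.004
-0.066 -0.08 33 mean [ 0.0006  0.0029 -0.0735] xr -0.0028 0.0039
-0.08 -0.092 28 mean [ 0.0001  0.0032 -0.0864] xr -0.003 0.0037
-0.094 -0.104 11 mean [-0.0009  0.0056 -0.0991] xr -0.002 0.0024
-0.1 -0.12 6 mean [-0.0004  0.005  -0.1016] xr -0.002 0.0024
```

View pics/cmp.png

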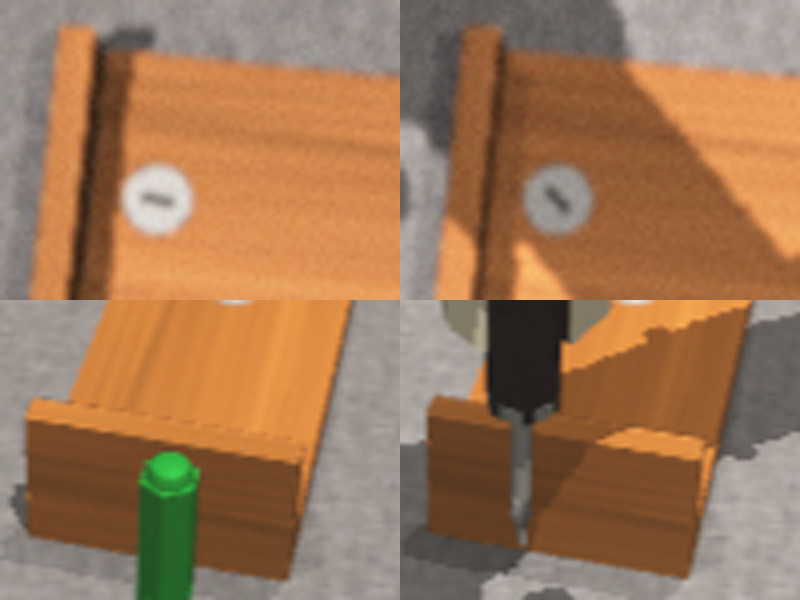

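The top view shows the cheek about 1 px (2 mm) nearer the board, with no dark gap left. The slot at crop (557,200) has turned clockwise. I'll measure the slot angle and the cheek edge to check that the lock held.

```bash
cat > slot.py <<'E'
from h import *
def slot(px,t,u,v):
    g=cv2.cvtColor(px,cv2.COLOR_BGR2GRAY).astype(float)
    ys,xs=np.mgrid[v-9:v+10,u-9:u+10];S=onz(t,np.c_[xs.ravel(),ys.ravel()].astype(float),.025)[:,:2]
    c0=np.array([.5658,-.0568]) if u<350 else np.array([.5452,-.2274])
    k=np.hypot(*(S-c0).T)<.0115;S=S[k];G=g[ys.ravel()[k],xs.ravel()[k]]
    w=np.clip(np.median(G)*.93-G,0,None);mu=np.average(S,axis=0,weights=w);ev,V=np.linalg.eigh(np.cov(S.T,aweights=w))
    a=np.degrees(np.arctan2(V[1,1],V[0,1]))%180
    return mu.round(4),np.sqrt(ev)*1e3,round(a,1)
if __name__=='__main__':
    t=load('top');t0=cv2.imread('pics/top0.png')
    for p in(t0,t['pixels']): print(slot(p,t,319,251),slot(p,t,386,258))
    # cheek inner/outer top edges in world y' (from left ground to cheek) using hue saturation
    for p in(t0,t['pixels']):
        s=cv2.cvtColor(p,cv2.COLOR_BGR2HSV)[:,:,1].astype(float)
        e=[]
        for v in range(228,272,2):
            r=s[v,285:312];i=np.argmax(r>95);e.append(285+i-(r[i]-95)/(r[i]-r[i-1]) if i>0 else np.nan)
        print(np.round(e,1))
E
python3 slot.py
```

```text
(array([ 0.5658, -0.057 ]), array([1.63211921, 4.60837027]), np.float64(76.9)) (array([ 0.5451, -0.2275]), array([1.50236302, 4.52463661]), np.float64(11.5))
(array([ 0.5657, -0.057 ]), array([1.65812411, 4.45968843]), np.float64(40.4)) (array([ 0.5448, -0.2275]), array([1.48443438, 4.4689734 ]), np.float64(11.6))
[298.2 297.8 297.6 297.4 297.2 297.1 296.7 296.5 296.4 296.3 296.  295.8
 295.5 295.3 295.  294.8 294.6 294.4 294.2 293.9 293.7 293.6]
[299.  298.7 298.4 298.2 298.1 297.7 297.7 297.4 297.7 297.6 297.5 297.2
 296.8 296.6 296.1 295.7 295.6 295.4 295.2 295.  294.7 294.6]
```

The cheek moved about 2.3 mm, so it is home. The other disc hasn't moved. The peak torque was about 0.26 N m, inside the snug band. Next I return the driver to its hole.

```bash
python3 -m creep '[[0,0,0.5,0,0],[0,0,0.8,0,0],[0,0,0.8,0,0],[0,0,0.8,0,0],[0,0,0.4,0,0],[0,0,0.2,0,0],[0,0,0.2,0,0],[0,0,0,0,0]]' >/dev/null; python3 q.py
python3 -m creep '[[0,0,0.3,0,0],[0,0,0.4,0,0],[0,0,0.4,0,0],[0,0,0.2,0,0],[0,0,0,0,0]]' >/dev/null; python3 q.py
```

```text
t 32.8 [0.5698 0.2088 0.1836] psi 105.93 F [-0.7  0.5 -0.9] T [ 0.03  -0.115 -0.046] j7 -0.39 w 25.49
t 33.42 [0.5693 0.2086 0.1306] psi 105.94 F [ 0.8  0.1 -0.6] T [ 0.013 -0.161  0.018] j7 -0.42 w 26.07
```

```bash
python3 -m creep '[[0,0,0.08,0,0],[0,0,0.05,0,0],[0,0,0,0,0]]' >/dev/null; python3 q.py
python3 -m creep '[[0,0,0.02,0,0],[0,0,0,0,0]]' >/dev/null; python3 q.py
```

```text
t 33.8 [0.5698 0.2088 0.1264] psi 105.93 F [-0.  -0.6 -1.5] T [-0.04  -0.096  0.   ] j7 -0.42 w 26.14
t 34.05 [0.5697 0.2087 0.1256] psi 105.93 F [ 0.6  0.1 -1.6] T [-0.037 -0.119  0.015] j7 -0.42 w 26.15
```

```bash
python3 -m creep '[[0,0,0.03,0,0],[0,0,0,0,0]]' >/dev/null; python3 q.py
python3 -m creep '[[0,0,0.02,0,0],[0,0,0,0,0]]' >/dev/null; python3 q.py
```

```text
t 34.3 [0.5696 0.2087 0.1242] psi 105.93 F [-0.2  0.1 -0.8] T [ 0.001 -0.096  0.005] j7 -0.42 w 25.87
t 34.55 [0.5697 0.2088 0.1238] psi 105.94 F [-0.9 -1.4  3.9] T [-0.27   0.206 -0.007] j7 -0.42 w 25.9
```

```bash
python3 -m creep '[[0,0,0,0,0.35],[0,0,0,0,0.6],[0,0,0,0,0.9],[0,0,0,0,0.9],[0,0,-0.3,0,0.9],[0,0,-0.6,0,0.9],[0,0,-0.8,0,0.9],[0,0,-0.8,0,0.9],[0,0,-0.8,0,0.9],[0,0,-0.8,0,0.9],[0,0,0,0,0.9]]' >/dev/null; python3 q.py
python3 -m creep '[[0.1,-0.5,0,0,0.9],[0.2,-0.9,0,0,0.9],[0.2,-0.9,0,0,0.9],[0.2,-0.9,0,0,0.9],[0.1,-0.5,0,0,0.9],[0,0,0,0,0.9],[0,0,0,0,0.9]]' >/dev/null; python3 q.py
python3 - <<'E'
from h import *
from slot import slot
t=grab('top');s=grab('side')
print(slot(t['pixels'],t,319,251))
r=lambda i,x,y,w,h:cv2.resize(i[y:y+h,x:x+w],(400,300),interpolation=cv2.INTER_CUBIC)
s0=cv2.imread('pics/side0.png');t0=cv2.imread('pics/top0.png')
cv2.imwrite('pics/end.png',np.vstack([np.hstack([r(a,250,290,120,90) for a in(s0,s['pixels'])]),np.hstack([r(a,150,205,180,90) for a in(t0,t['pixels'])])]))
E
```

```text
t 35.92 [0.5708 0.2098 0.2912] psi 105.94 F [-0.2  0.4 -0.8] T [ 0.005 -0.095  0.004] j7 -0.34 w 82.94
t 36.8 [0.4193 0.1987 0.2875] psi 105.91 F [0.  0.4 0.7] T [ 0.053 -0.12   0.065] j7 -0.38 w 82.98
(array([ 0.5657, -0.057 ]), array([1.59453537, 4.42161233]), np.float64(40.5))
```

View pics/end.png

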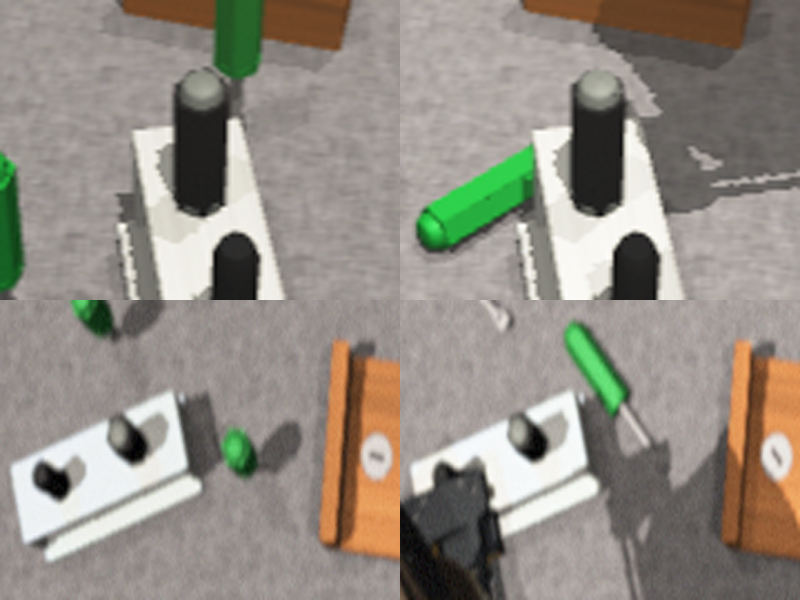

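The driver is back in its hole, matching its original outline at crop (598,140). The cheek is home and the disc is holding at 40.5°. The free-standing green look-alike now lies on the bench, clear of the job.

```bash
python3 -c "
from h import *
print(sign_off())"
```

```text
the job is handed in; nothing more can be done
None
```

I handed the job in at about 37 s, with no verdict returned: the cheek moved about 2.3 mm and looks fully home, the lock reached about 0.26 N m (snug) and the disc angle held, though I couldn't measure the bolt force, and the hex driver is back upright in its own hole; at least one of the two green look-alikes that stood on the bench has fallen over (I don't know why, and I lost sight of the second), and I didn't re-check the jar, bracket or hub.

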